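# Couple the drive shaft to the mixing lid

### The job

First turn the paint carousel counterclockwise (seen from above) by its post until it rests against its index stop. Then take the keyed drive shaft with the bar handle from its stand, push it upright into the hub on the mixing lid, turning it until the key slips into the keyway, and push on against the spring until its collar is down on the hub. Finish while still gripping the shaft and holding it pressed fully home, as the spring would push it out again; leave the other things on the bench where they stand.

Things in the scene. Friction and masses are not known exactly. Their poses are not given: they have to be found in the camera images.
- platter (a joint): Angle of the carousel's platter, growing counterclockwise seen from above. It starts between 0 and 0.6; 1.31 rad is the hard index stop (a lug on the rim then stands at a bracket on the base). It turns with friction, 4 to 6 N at the post, and stays where it is left.
- platter_axis (a point): Centre of the platter's top face, on its turning axis, 36 mm above the bench. Round aluminium disc, 300 mm across. x (turning with it) points to the tin with the hub (hub axis 78 mm from here), -x to the post, z up. A quarter turn counterclockwise from the hub's tin a plain tin, 78 mm wide and 72 mm tall, is clamped on too.
- post_top (a point): Centre of the top of the upright round steel post by which the platter is turned: 16 mm across, 62 mm tall, standing on the platter across from the hub, 125 mm from the platter's axis; top 98 mm above the bench.
- hub: Round steel hub, 44 mm across, upright on the lid of a 92 mm wide tin on the platter. Origin: centre of its mouth (top face), 171 mm above the bench, 27 mm above the lid. z up, x points to the keyway. Bore 22.4 mm across. 30 mm below the mouth a spring plunger resists with 4 N at first touch, 10 N with the shaft fully home, 12 mm farther.
- keyway (a point): Middle of the hub's only keyway at the mouth, 14.5 mm from the hub's axis: a slot 9 mm wide, reaching 17 mm from the axis, down the whole bore. The hub is stiff to turn in the lid (0.4 N m) and its angle on the tin varies; with the platter at its stop the keyway points within about 0.8 rad of world +x. Axes as the hub's.
- shaft: Keyed steel drive shaft, 96 mm long, 0.15 to 0.26 kg, upright in a stand. Origin: centre of its lower tip, z up, x towards the key. Round, 20 mm across, tapered tip. Key: 6 mm wide, to 15.5 mm from the axis, from 18 to 39 mm above the tip. Collar 38 mm across, underside 42 mm above the tip: it rests on the hub when fully home. x starts within about 0.6 rad of world +x.
- handle (a point): Centre of the shaft's handle, 78 mm above its tip: a black bar 18 mm thick along the shaft's x, 56 mm long along its y, from 60 to 96 mm above the tip. Grip it across its 18 mm.
- stand: Black block 70 x 70 x 30 mm, fixed; origin at the centre of its underside. The keyed shaft stands 16 mm deep in its round hole, the tip 14 mm above the bench. Its like holds the spindle; which of the two is nearer the robot varies.
- spindle: Bystander: plain steel rod 20 mm across with a round black knob 34 mm across and no key or collar, 86 mm tall, upright in its own stand like the other. Origin: centre of its lower tip.
- hardener: Bystander: closed hardener can, 66 mm across, 110 mm tall. Origin: centre of its underside.
- cup: Bystander: white plastic mixing cup, 70 mm across, 85 mm tall. Origin: centre of its underside.
- scraper: Bystander: spatula lying flat on the bench beyond the stands. Origin: centre of its underside.
Mind the look-alikes: they are no part of the job. Leave any green or yellow look-alike of the shaft alone. What is shaped like the stand but green is not meant.

How it is judged (in metres and radians):
On the way, in this order (a step that is already met when the one before it is completed fails the run):
1. the platter is turned to its index stop (above 1.25 rad) and at rest (value of joint platter above 1.25 rad and velocity of joint platter below 0.05 rad/s), for 0.2 s.
2. the keyed shaft is lifted clear of its stand (z of shaft in the frame of stand above 0.04 m), for 0.1 s.
At the end, for the whole second after the job is handed in: Fingers hold the keyed shaft (over 3 N) and press it into the hub (over 5 N), at rest: tip over 38 mm below the mouth (collar within 4 mm), within 5 mm of the hub axis, upright within 0.12 rad, key in keyway (0.25 rad), platter still at its stop (above 1.25 rad) (z of shaft in the frame of hub below -0.038 m and horizontal distance between shaft and hub below 0.005 m and angle between the x axis of shaft and the x axis of hub, either way round below 0.25 rad and angle between shaft's own z axis and vertical below 0.12 rad and contact force between shaft and hub above 5 N and contact force between the fingers and shaft above 3 N and linear speed of shaft below 0.02 m/s and value of joint platter above 1.25 rad); the arm keeps its last pose, push and grip.
It fails at once if the spindle is moved by more than 20 mm (distance of spindle from where it was at the start of the episode above 0.02 m).
It fails at once if the hardener is moved by more than 30 mm (distance of hardener from where it was at the start of the episode above 0.03 m).
It fails at once if the cup is moved by more than 30 mm (distance of cup from where it was at the start of the episode above 0.03 m).
It fails at once if the scraper is moved by more than 30 mm (distance of scraper from where it was at the start of the episode above 0.03 m).
It also fails if it takes over 58 s, if anything falls off the work surface, if the arm or the gripper's body presses on something with over 40 N, if the wrist force passes 120 N, or if a joint passes its speed limit or range.

### The arm

A 6-joint arm with a two-finger parallel gripper is mounted at the origin on the work surface. World frame = base frame: x ahead of the robot, y to its left, z up, the work surface at z = 0. Lengths are in m, angles in degrees, forces in N, time in s.
With the tool pointing down it reaches from about 0.325 to 0.85 m from the base axis. Payload 15.5 kg.
Tool frame: the origin (TCP) lies at the very end of the fingers, on their centre line; the grasp point (between the pads) lies arm.grip_depth behind it (arm.grip_depth is the distance from the TCP to the grasp point, in m); z points along the fingers, y is the direction in which the jaws open and shut (so a half turn about z gives the same grasp; the last joint's range is limited). The gripper opens to 91 mm and grips with 3 to 60 N. Pads are 32 mm wide; open, the fingers measure 118 mm over their backs; the gripper's body (76 mm by 178 mm) begins 60 mm behind the grasp point.
Start: joints at [-82.076, 28.281, 77.091, -0, 74.628, -5.472], TCP at [0.145, -0.608, 0.214] pointing down, gripper open.
Joint ranges: [-166.48, 166.48], [-47.26, 123.95], [12.59, 153.08], [-70.14, 250.14], [6.76, 159.57], [-176.63, 176.63]. Speed limits (degrees/s): [108.29, 108.29, 147.25, 172.46, 172.46, 172.46].

### API

Orientations are given as a 3x3 rotation matrix whose columns are the frame's x, y, z axes.
In Python, from rig import arm gives the robot as it stands. Calls block until the motion is done:
- arm.move_to(position, orientation): joint-space move of the TCP to a pose.
- arm.move_l(position, orientation=None, feed=0.15): straight line of the TCP; orientation=None keeps the orientation; feed is the mean speed in m/s.
- arm.move_joints(angles): joint-space move.
- arm.grip(opening): finger opening in m; the grip force is fixed at half the most; returns when the fingers have stopped.
- arm.sleep(seconds).
- arm.solve_ik(position, orientation): joint angles nearest the present ones, or None.
- arm.snapshot(name): name is "side" or "top" or "wrist"; returns the picture (400x640x3 uint8, red, green, blue); there is no depth.
- arm.get_calibration(name): a dict with "intrinsics" (3x3 intrinsics, pixels), "k1" (the pictures are not rectified: a ray, as slopes to the right and down, at radius r is drawn at 1 + k1 r^2 times it, then the intrinsics apply), "cam_to_world" (4x4, takes a point from camera to world coordinates). Camera axes: x right, y down, z forward; pixel columns grow to the right and rows downward; lengths in m; the calibration is good to about 2 mm. A picture is of the moment at which its call begins: read the wrist's pose just before it. get_calibration takes no time and is no camera call; for the wrist camera it gives the pose at the moment of the call.
A pose or a line that the arm cannot do raises arm.Unreachable and nothing moves.
- arm.sign_off(): hands the job in, once; it reports no verdict.
Readings, each from a call of its own:
- arm.current_t(): time.
- arm.current_joint_positions(): joint angles.
- arm.current_dq(): joint speeds.
- arm.current_tau(): joint torques, N m.
- arm.current_ee_pos(): TCP position.
- arm.current_tool_rot(): TCP orientation.
- arm.current_force(): force on the tool from outside, world axes, zero at the start.
- arm.current_torque(): the same for the moment, N m.
- arm.current_width(): finger opening in m.
Only numpy, scipy, OpenCV 4.12 (cv2) and the standard library are available. Lean on these libraries where they do the work, as an engineer would, in place of code of your own. Each camera call takes 0.05 s, during which the arm holds its last target. There are 200 camera calls.

## Working session

There is one attempt and no reset: what is moved stays moved. The work goes in short steps, each a Python script; the robot and the scene stay as the last script left them, time stands still between calls to the robot, and variables do not carry over. Pictures are saved under pics/ and viewed, about 8 in all and at most 12, crops included, and the job is handed in when it is done.

```bash
ls; mkdir -p pics; cat > h.py <<'E'
import numpy as np, cv2
from rig import arm
def ray(cal,px):
    K=np.array(cal["intrinsics"]);T=np.array(cal["cam_to_world"]);k=cal["k1"]
    p=cv2.undistortPoints(np.array([[px]],float),K,np.array([k,0,0,0,0.]))[0,0]
    d=T[:3,:3]@np.array([p[0],p[1],1.]);return T[:3,3],d/np.linalg.norm(d)
def onz(cal,px,z):
    o,d=ray(cal,px);return o+d*(z-o[2])/d[2]
def tri(c1,p1,c2,p2):
    o1,d1=ray(c1,p1);o2,d2=ray(c2,p2)
    s=np.linalg.lstsq(np.c_[d1,-d2],o2-o1,rcond=None)[0]
    a=o1+s[0]*d1;b=o2+s[1]*d2;return (a+b)/2,np.linalg.norm(a-b)
def proj(cal,P):
    K=np.array(cal["intrinsics"]);T=np.linalg.inv(np.array(cal["cam_to_world"]))
    q=T[:3,:3]@np.asarray(P,float)+T[:3,3]
    return cv2.projectPoints(q[None],np.zeros(3),np.zeros(3),K,np.array([cal["k1"],0,0,0,0.]))[0][0,0]
def save(n,im): cv2.imwrite(f"pics/{n}.png",cv2.cvtColor(im,cv2.COLOR_RGB2BGR))
def down(yaw):  # jaw (tool y) direction at yaw (rad) in world
    y=np.array([np.cos(yaw),np.sin(yaw),0]);z=np.array([0,0,-1.]);return np.c_[np.cross(y,z),y,z]
E
python3 - <<'E'
from h import *
a=arm.snapshot("top");b=arm.snapshot("side")
cv2.imwrite("pics/ts_raw.png",0*a[:1]);save("top0",a);save("side0",b)
np.set_printoptions(precision=3,suppress=True)
for n in("top","side","wrist"):
    c=arm.get_calibration(n);print(n,c)
print(arm.grip_depth,arm.current_t(),arm.current_tool_rot(),arm.current_force())
E
```

```text
pics
top {'intrinsics': array([[383.468,   0.   , 317.34 ],
       [  0.   , 383.468, 196.93 ],
       [  0.   ,   0.   ,   1.   ]]), 'k1': -0.08302465610944339, 'cam_to_world': array([[ 0.023, -0.994,  0.104,  0.358],
       [-0.999, -0.027, -0.03 , -0.024],
       [ 0.032, -0.103, -0.994,  1.15 ],
       [ 0.   ,  0.   ,  0.   ,  1.   ]])}
side {'intrinsics': array([[362.119,   0.   , 321.091],
       [  0.   , 362.119, 196.114],
       [  0.   ,   0.   ,   1.   ]]), 'k1': -0.02699594236961056, 'cam_to_world': array([[ 0.966, -0.198,  0.165,  0.334],
       [-0.258, -0.727,  0.637, -0.659],
       [-0.006, -0.658, -0.753,  0.825],
       [ 0.   ,  0.   ,  0.   ,  1.   ]])}
wrist {'intrinsics': array([[301.8  ,   0.   , 324.123],
       [  0.   , 301.8  , 198.017],
       [  0.   ,   0.   ,   1.   ]]), 'k1': -0.018825811211500926, 'cam_to_world': array([[ 0.231, -0.931, -0.282,  0.224],
       [-0.973, -0.222, -0.066, -0.589],
       [-0.001,  0.29 , -0.957,  0.385],
       [ 0.   ,  0.   ,  0.   ,  1.   ]])}
0.0188 0.1 [[ 0.973  0.232 -0.   ]
 [ 0.232 -0.973  0.001]
 [ 0.    -0.001 -1.   ]] [ 0.489 -0.185  0.109]
```

View pics/top0.png

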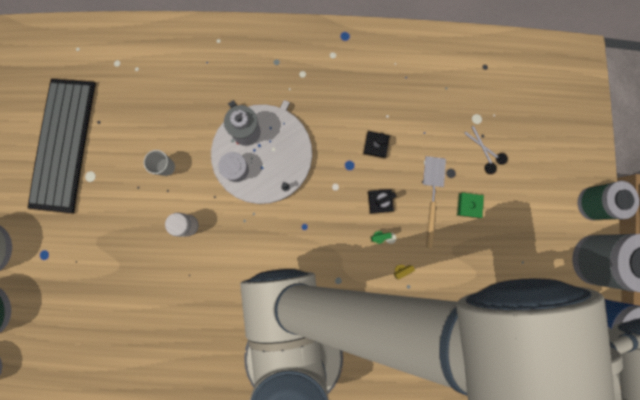

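View pics/side0.png

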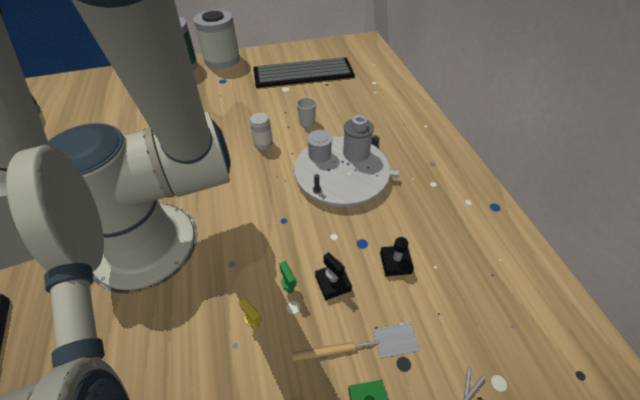

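In the top view, the platter is at (261,153), the post at about (287,185) and the hub at (239,117). The rim lug is at (287,105) and the bracket at (232,104), so about 1 rad is left to turn.

Shaft candidates in the top view:
- **(381,201):** black bar handle with a steel collar, in the black stand nearer the robot. This fits the description.
- **(376,144):** round knob in the other stand, so this is the spindle.
- **(382,237) and (403,271):** the green and yellow look-alikes, lying down. Not meant.

I'll confirm with closer wrist views.

```bash
python3 - <<'E'
from h import *
np.set_printoptions(precision=3,suppress=True)
t=arm.get_calibration("top");s=arm.get_calibration("side")
for n,p,z in [("ctr",(261,153),.036),("post",(287,185),.098),("hub",(239,117),.171),("shaft",(385,199),.1),("spindle",(376,144),.09),("cup",(155,162),.08),("hardener",(178,224),.1)]: print(n,onz(t,p,z))
print("post tri",tri(t,(287,185),s,(317,178)),"hub",tri(t,(239,117),s,(359,122)),"sh",tri(t,(385,199),s,(335,264)))
# look at platter
R=down(np.radians(-76.6))
for k,(x,y) in enumerate([(0.40,0.02),(0.40,-0.10)]):
    arm.move_to([x,y,0.32],R); arm.sleep(.3)
    c=arm.get_calibration("wrist");im=arm.snapshot("wrist");save(f"w{k}",im);np.save(f"w{k}.npy",c,allow_pickle=True)
    print(arm.current_t(),c["cam_to_world"][:3,3],arm.current_joint_positions())
a=cv2.imread("pics/w0.png");b=cv2.imread("pics/w1.png");cv2.imwrite("pics/w01.png",cv2.resize(np.vstack([a,b]),None,fx=.75,fy=.75,interpolation=cv2.INTER_AREA))
E
```

```text
ctr [0.6   0.112 0.036]
post [0.499 0.029 0.098]
hub [0.666 0.157 0.171]
shaft [ 0.467 -0.244  0.1  ]
spindle [ 0.624 -0.219  0.09 ]
cup [0.557 0.407 0.08 ]
hardener [0.383 0.324 0.1  ]
post tri (array([0.5  , 0.029, 0.092]), np.float64(0.0016537284390970297)) hub (array([0.667, 0.16 , 0.158]), np.float64(0.004422275316375618)) sh (array([ 0.47 , -0.247,  0.088]), np.float64(0.004803690287813814))
2.8833 [0.48  0.039 0.491] [-5.716  3.496 95.991  0.001 80.515 70.902]
3.7833 [ 0.48  -0.08   0.492] [-22.266   4.588  94.761   0.001  80.644  54.264]
```

View pics/w01.png

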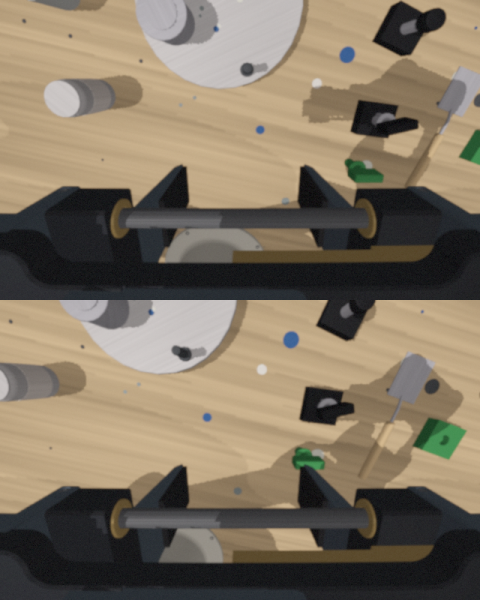

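The wrist views show the post at about (330,93) in w0 and (246,71) in w1. The bar-handled shaft stands in the nearer black stand, with the round-knob spindle beyond it. Next I'll refine the post position, straddle it, and sweep the arc while watching the force.

```bash
python3 - <<'E'
from h import *
np.set_printoptions(precision=3,suppress=True)
cs=[];ps=[]
for k,(u,v) in enumerate([(330,93),(243,70)]):
    im=cv2.imread(f"pics/w{k}.png",0);c=np.load(f"w{k}.npy",allow_pickle=True).item()
    roi=im[v-18:v+18,u-18:u+18];m=(roi<85).astype(np.uint8)
    n,l,st,ce=cv2.connectedComponentsWithStats(m);i=1+np.argmax(st[1:,4]);p=ce[i]+[u-18,v-18]
    print(p,st[i]);cs.append(c);ps.append(p)
P,e=tri(cs[0],ps[0],cs[1],ps[1]);print("post",P,e)
# platter centre from top view: light grey disc
im=cv2.imread("pics/top0.png");hsv=cv2.cvtColor(im,cv2.COLOR_BGR2HSV)
m=((hsv[...,1]<45)&(hsv[...,2]>90)).astype(np.uint8);m[:,:205]=0;m[:,320:]=0;m[:100]=0;m[210:]=0
m=cv2.morphologyEx(m,cv2.MORPH_OPEN,np.ones((5,5)))
cn=max(cv2.findContours(m,cv2.RETR_EXTERNAL,cv2.CHAIN_APPROX_NONE)[0],key=cv2.contourArea)
t=arm.get_calibration("top");W=np.array([onz(t,p[0],.036)[:2] for p in cn]);C=np.array([.6,.112])
from scipy.optimize import least_squares
f=least_squares(lambda q:np.hypot(*(W-q[:2]).T)-.15,C,loss="soft_l1",f_scale=.003);print("ctr",f.x,np.median(abs(f.fun)))
print(np.hypot(*(P[:2]-f.x)))
E
```

```text
[329.618  92.275] [ 11  10  15  15 178]
[244.369  70.788] [  6  11  24  17 260]
post [0.5   0.036 0.052] 0.0001840375463407545
ctr [0.602 0.111] 0.002360107717916421
0.12732997352617545
```

```bash
cat > sweep.py <<'E'
from h import *
np.set_printoptions(precision=3,suppress=True)
C=np.array([.602,.111]);r=.125;a0=np.radians(218.4);z=.062
P=lambda a,zz:[C[0]+r*np.cos(a),C[1]+r*np.sin(a),zz]
R=lambda a:down(a+np.pi/2-2*np.pi)
arm.grip(.05)
arm.move_to(P(a0,.2),R(a0));arm.move_l(P(a0,z),R(a0),feed=.1)
f0=np.array(arm.current_force());print("down",arm.current_t(),f0)
a=a0
while a<a0+np.radians(100):
    a+=np.radians(3 if a<a0+np.radians(50) else 1)
    arm.move_l(P(a,z),R(a),feed=.08)
    f=np.array(arm.current_force())-f0;ft=f[0]*-np.sin(a)+f[1]*np.cos(a);fr=f[0]*np.cos(a)+f[1]*np.sin(a)
    print(round(np.degrees(a-a0),1),"ft %.1f fr %.1f"%(ft,fr),end="; ")
    if ft<-18: break
print(arm.current_t());arm.sleep(.5);print(np.array(arm.current_force())-f0,np.degrees(a))
save("top1",arm.snapshot("top"));save("wst1",arm.snapshot("wrist"))
E
python3 sweep.py
```

```text
down 6.9333 [ 0.041 -0.058 -0.404]
3.0 ft 0.2 fr -0.8; 6.0 ft 0.9 fr 0.4; 9.0 ft 0.4 fr 0.2; 12.0 ft -1.2 fr 0.8; 15.0 ft 0.1 fr -0.0; 18.0 ft 0.4 fr 0.1; 21.0 ft 0.0 fr 0.8; 24.0 ft -0.2 fr 1.0; 27.0 ft -1.1 fr -0.5; 30.0 ft 0.4 fr 0.4; 33.0 ft -0.5 fr 0.3; 36.0 ft 0.3 fr -0.0; 39.0 ft 0.1 fr -0.5; 42.0 ft -0.2 fr 0.7; 45.0 ft 0.1 fr -0.7; 48.0 ft -0.8 fr -0.9; 51.0 ft -0.4 fr 0.8; 52.0 ft -2.4 fr -0.1; 53.0 ft -3.4 fr -0.3; 54.0 ft -4.1 fr -1.6; 55.0 ft -14.6 fr -3.8; 56.0 ft -24.4 fr -5.1; 12.4333
[-26.379   4.094  17.27 ] 274.40000000000015
```

```bash
python3 - <<'E'
import cv2,numpy as np
a=cv2.imread("pics/top1.png")[80:260,180:480];b=cv2.imread("pics/wst1.png")
cv2.imwrite("pics/v4.png",np.vstack([cv2.resize(a,(560,336),interpolation=cv2.INTER_CUBIC),cv2.resize(b,(560,350))[:260]]))
E
```

```text
(no output)
```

View pics/v4.png

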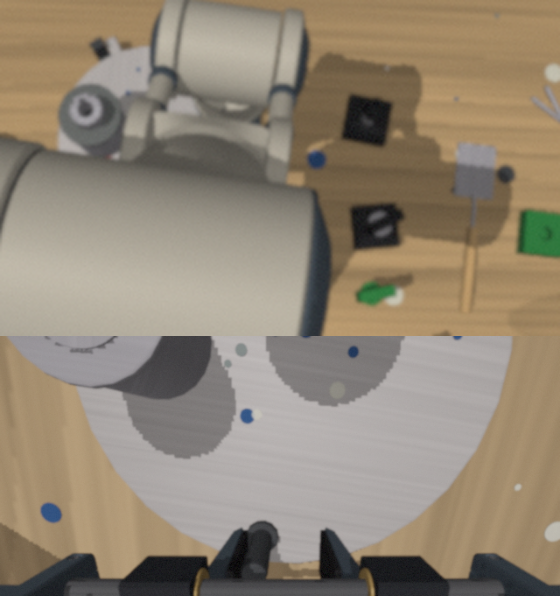

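The sweep ended in a hard contact, with the rim lug next to the bracket at (115,48) in the crop. I'll back off, then take near views of the hub and the shaft, two each.

```bash
python3 - <<'E'
from h import *
np.set_printoptions(precision=3,suppress=True)
C=np.array([.602,.111]);r=.125;a=np.radians(274.4)
P=lambda a,zz:[C[0]+r*np.cos(a),C[1]+r*np.sin(a),zz]
R=lambda a:down(a+np.pi/2-2*np.pi)
a-=np.radians(7);arm.move_l(P(a,.062),R(a),feed=.08);print(arm.current_force())
arm.move_l(P(a,.22),R(a),feed=.2);arm.grip(.09)
def look(n,x,y,z,yaw):
    arm.move_to([x,y,z],down(np.radians(yaw)));arm.sleep(.3)
    c=arm.get_calibration("wrist");save(n,arm.snapshot("wrist"));np.save(n+".npy",c,allow_pickle=True)
look("h0",.508,.165,.21,-90);look("h1",.508,.215,.21,-90);save("top2",arm.snapshot("top"))
arm.move_l([.45,.0,.25],feed=.25)
look("s0",.388,-.225,.18,-90);look("s1",.388,-.265,.18,-90);print(arm.current_t())
print(arm.current_joint_positions())
v=[cv2.imread(f"pics/{n}.png")[:260,120:520] for n in("h0","h1","s0","s1")]
cv2.imwrite("pics/v5.png",np.vstack([np.hstack(v[:2]),np.hstack(v[2:])]))
E
```

```text
[1.227 0.918 0.611]
20.825
[-41.581  18.334 100.855   0.003  60.816  48.388]
```

View pics/v5.png

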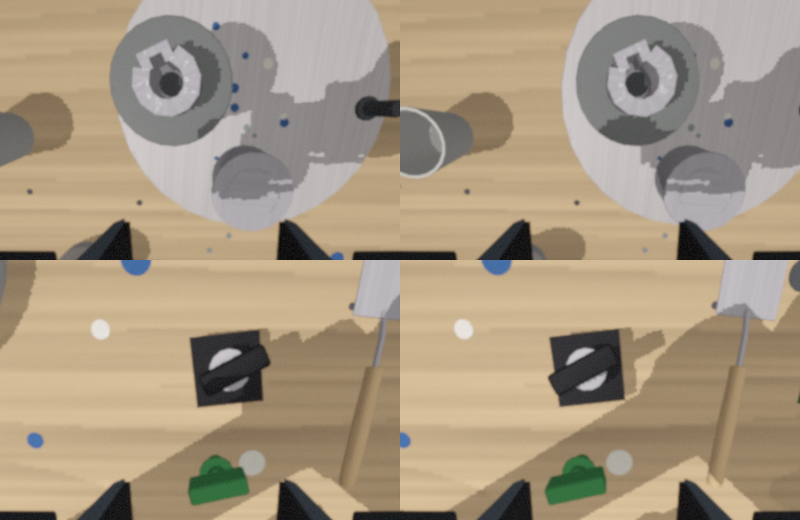

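Top row (hub): the mouth ring is at about (290,76) in h0 and (362,78) in h1, with the keyway notch towards the upper left. Bottom row (shaft): the bar handle over the bright collar is at about (355,108) in s0 and (304,110) in s1. One enlarged, contrast-stretched crop will confirm the shaft and let me pick corners.

```bash
python3 - <<'E'
import cv2,numpy as np
def crop(n,u,v,w,h,g):
    a=cv2.imread(f"pics/{n}.png")[v:v+h,u:u+w]
    a=cv2.resize(a,(400,300),interpolation=cv2.INTER_CUBIC)
    return (255*(a/255.)**g).astype(np.uint8)
v=[crop("h0",230,16,120,90,1),crop("h1",302,16,120,90,1),crop("s0",295,62,120,90,.45),crop("s1",245,62,120,90,.45)]
cv2.imwrite("pics/v6.png",np.vstack([np.hstack(v[:2]),np.hstack(v[2:])]))
E
```

```text
(no output)
```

View pics/v6.png

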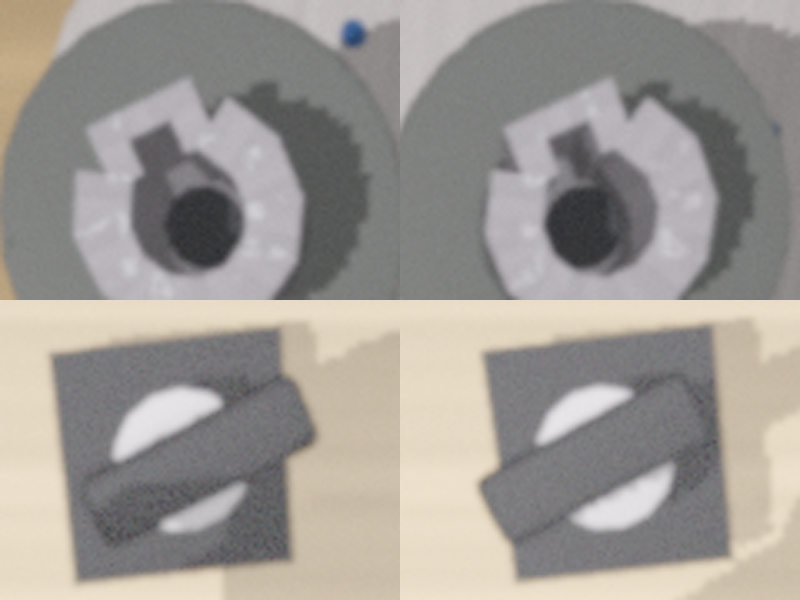

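```bash
cat > meas.py <<'E'
from h import *
from scipy.optimize import least_squares
np.set_printoptions(precision=4,suppress=True)
C={n:np.load(n+".npy",allow_pickle=True).item() for n in("h0","h1","s0","s1")}
off={"h0":(230,16,0,0),"h1":(302,16,400,0),"s0":(295,62,0,300),"s1":(245,62,400,300)}
def px(n,p): o=off[n];return (o[0]+(p[0]-o[2])*.3-.35,o[1]+(p[1]-o[3])*.3-.35)
S={"s0":[(290,378),(315,432),(112,545),(88,490)],"s1":[(685,376),(702,432),(512,540),(482,483)]}
m=[px(n,np.mean(S[n],0)) for n in S];print("bar tri",tri(C["s0"],m[0],C["s1"],m[1]))
for n in S:
    W=np.array([onz(C[n],px(n,p),.110) for p in S[n]])[:,:2];c=W.mean(0)
    d=(W[0]+W[1]-W[2]-W[3])/2;w=(W[0]+W[3]-W[1]-W[2])/2
    print(n,c,"len",np.hypot(*d),np.hypot(*w),"x yaw",np.degrees(np.arctan2(d[1],d[0]))+90)
K={"h0":[(132,140),(172,124),(86,128),(188,78)],"h1":[(549,138),(588,122),(504,128),(608,78)]}
print("keyway tri",tri(C["h0"],px("h0",(152,132)),C["h1"],px("h1",(568.5,130))))
print("boss tri",tri(C["h0"],px("h0",(137,103)),C["h1"],px("h1",(556,103))))
for n in K:
    W=np.array([onz(C[n],px(n,p),.171) for p in K[n]])[:,:2]
    im=cv2.imread(f"pics/{n}.png");u,v=off[n][:2];g=cv2.cvtColor(im,cv2.COLOR_BGR2GRAY)[v:v+100,u:u+120]
    mk=(g>140).astype(np.uint8);k,l,st,ce=cv2.connectedComponentsWithStats(mk)
    i=l[90-30 if 0 else 70,int(270*.3)];mk=(l==i).astype(np.uint8)
    cn=max(cv2.findContours(mk,cv2.RETR_EXTERNAL,cv2.CHAIN_APPROX_NONE)[0],key=cv2.contourArea)
    Q=np.array([onz(C[n],(p[0][0]+u,p[0][1]+v),.171)[:2] for p in cn])
    f=least_squares(lambda q:np.hypot(*(Q-q[:2]).T)-q[2],[.595,.19,.022],loss="soft_l1",f_scale=.001)
    c=f.x[:2];e=W[:2].mean(0)-c;print(n,st[i],"hub",f.x,np.median(abs(f.fun)),"keyend r",np.hypot(*e),np.degrees(np.arctan2(e[1],e[0])))
    for a,b in((0,1),(2,3)):
        d=W[a]-W[b];print("  edge yaw",np.degrees(np.arctan2(d[1],d[0]))-90,np.hypot(*d))
E
python3 meas.py
```

```text
bar tri (array([ 0.468 , -0.2485,  0.1089]), np.float64(0.00021662390156729067))
s0 [ 0.4677 -0.248 ] len 0.05251591865042739 0.013538951323639706 x yaw 28.614888357290923
s1 [ 0.4679 -0.2482] len 0.05162359225932985 0.013586996003975222 x yaw 27.514357296693348
keyway tri (array([0.6218, 0.196 , 0.1703]), np.float64(0.00027582797004473006))
boss tri (array([0.6267, 0.1986, 0.1709]), np.float64(8.415764901554683e-05))
h0 [  21   23   70   77 2897] hub [0.6065 0.19   0.0224] 0.0003057661161824307 keyend r 0.0162203814971418 21.32106127070782
  edge yaw 19.76652732429288 0.008300247185709975
  edge yaw 23.52880327720878 0.02168823651969849
h1 [  25   23   70   77 2866] hub [0.6065 0.1896 0.0222] 0.0002971707230798558 keyend r 0.016704372636366815 22.94713924180405
  edge yaw 20.888864829306343 0.007940797142370103
  edge yaw 23.95599741187013 0.021504376461982302
```

Heights agree with the text: bar top 0.109 m, mouth 0.171 m. Before moving on, I'll check that the lug really is at the bracket.

```bash
python3 - <<'E'
import cv2,numpy as np
v=[cv2.resize(cv2.imread(f"pics/{n}.png")[88:138,205:305],(800,400)[:2] if 0 else (600,300),interpolation=cv2.INTER_CUBIC) for n in("top0","top2")]
cv2.imwrite("pics/v7.png",np.vstack(v))
E
```

```text
(no output)
```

View pics/v7.png

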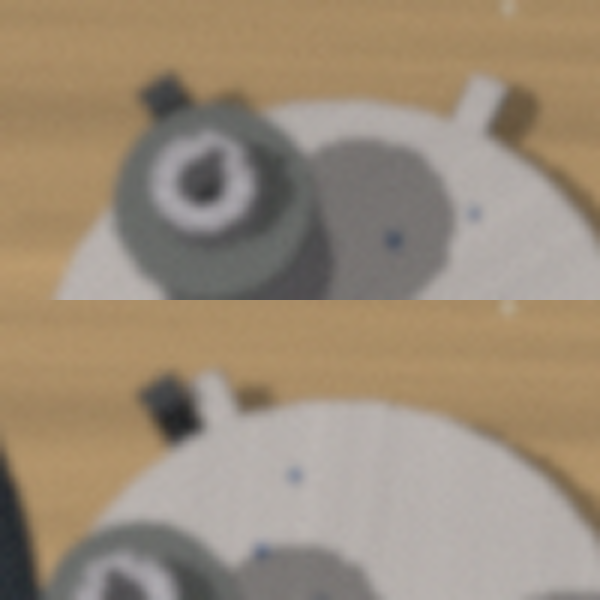

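The lower picture shows the lug flush against the bracket at (185,400), so the platter is at its stop. Next I'll grasp, lift, and carry the shaft over the hub, with the jaws turned to the keyway angle.

```bash
python3 - <<'E'
from h import *
np.set_printoptions(precision=4,suppress=True)
S=[.4680,-.2482];H=[.6065,.1898];ys=np.radians(28);yh=np.radians(22.5)
arm.move_to([*S,.17],down(ys));arm.move_l([*S,.075],feed=.15)
f0=np.array(arm.current_force());arm.grip(.010);arm.sleep(.2)
print("w",arm.current_width(),"df",np.array(arm.current_force())-f0,arm.current_t())
arm.move_l([*S,.17],feed=.12);arm.sleep(.1);print("w",arm.current_width(),"df",np.array(arm.current_force())-f0,arm.current_torque())
arm.move_l([*S,.27],feed=.2)
arm.move_l([.46,0,.27],down(np.radians(25)),feed=.3)
arm.move_l([*H,.262],down(yh),feed=.3);arm.sleep(.2)
print(arm.current_t(),arm.current_ee_pos(),arm.current_width(),arm.current_joint_positions())
c=arm.get_calibration("wrist");np.save("g.npy",c,allow_pickle=True);a=arm.snapshot("wrist");b=arm.snapshot("side");save("gw",a);save("gs",b)
p=proj(arm.get_calibration("side"),[*H,.2]).astype(int);print(p)
b=b[p[1]-50:p[1]+50,p[0]-65:p[0]+65][...,::-1]
cv2.imwrite("pics/v8.png",np.hstack([cv2.resize(b,(390,300),interpolation=cv2.INTER_CUBIC),cv2.resize(a[60:360,130:520][...,::-1],(390,300))]))
E
```

```text
w 0.018029571135677772 df [ 1.522  -0.1249 -1.1241] 24.6583
w 0.017888359780026234 df [ 0.314   1.1579 -2.6099] [-0.0345 -0.1632 -0.0415]
28.475 [0.6061 0.1887 0.2625] 0.018044240830633634 [ 11.907   26.8397  71.7492  -0.0065  81.3946 -10.5241]
[337 107]
```

View pics/v8.png

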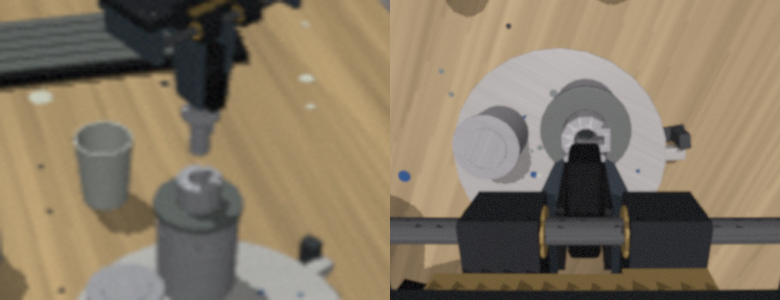

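The shaft is held upright over the hub (width 18 mm, about 2.6 N of weight, tip about 30 mm above the mouth). Next is a guarded descent, stepwise.

```bash
cat > ins.py <<'E'
from h import *
np.set_printoptions(precision=2,suppress=True)
def descend(xy,yaw,z0,z1,step=.002,stop=9,f0=0):
    z=z0
    while z>z1+1e-6:
        z=max(z-step,z1);arm.move_l([*xy,z],down(yaw),feed=.06)
        f=np.array(arm.current_force())-f0;e=arm.current_ee_pos()
        print("%.4f"%z,"ee",np.round(np.array(e)*1e3,1),"f",f)
        if f[2]>stop: return z,f
    return z,f
E
python3 - <<'E'
from ins import *
f0=np.array(arm.current_force());np.save("f0.npy",f0);print(f0,arm.current_torque(),arm.current_ee_pos())
H=[.6065,.1898]
arm.move_l([*H,.236],feed=.08)
print(descend(H,np.radians(22.5),.236,.216,f0=f0),arm.current_t(),arm.current_torque())
E
```

```text
[-0.05  0.34 -2.71] [ 0.01 -0.16 -0.04] [0.61 0.19 0.26]
0.2340 ee [606.6 189.8 234.2] f [1.13 0.06 0.7 ]
0.2320 ee [606.4 189.8 231.9] f [ 0.03 -0.14  0.63]
0.2300 ee [606.4 189.8 229.8] f [ 0.44 -0.45  0.53]
0.2280 ee [606.4 189.8 227.8] f [ 0.24 -0.78 -0.01]
0.2260 ee [606.4 189.8 225.8] f [ 0.77 -0.45  0.06]
0.2240 ee [606.4 189.8 223.9] f [ 0.41 -0.1   0.14]
0.2220 ee [606.4 189.8 221.9] f [ 0.25 -0.79 -0.02]
0.2200 ee [606.4 189.8 219.8] f [-1.02  0.34  0.52]
0.2180 ee [606.4 189.8 217.8] f [-0.07 -0.94  0.34]
0.2160 ee [606.4 189.8 215.8] f [-0.52 -0.57  0.39]
(0.216, array([-0.52, -0.57,  0.39])) 31.55 [-0.05 -0.13 -0.05]
```

The tip went 16 mm into the bore with no side force. I'll carry on through the key depth to home.

```bash
python3 - <<'E'
from ins import *
f0=np.load("f0.npy");H=[.6065,.1898]
print(descend(H,np.radians(22.5),.216,.192,f0=f0,stop=13),arm.current_t(),arm.current_torque(),arm.current_width())
E
```

```text
0.2140 ee [606.4 189.8 213.8] f [ 0.55 -0.9   0.29]
0.2120 ee [606.4 189.8 211.9] f [-0.11 -0.28  0.44]
0.2100 ee [606.4 189.8 209.8] f [ 0.36 -0.02 -0.5 ]
0.2080 ee [606.4 189.8 207.8] f [-1.47 -0.1   0.5 ]
0.2060 ee [606.4 189.8 205.8] f [ 0.11 -1.48  0.63]
0.2040 ee [606.4 189.8 203.8] f [ 0.33 -0.17  0.12]
0.2020 ee [606.6 189.8 202.1] f [-0.13 -0.44 -0.11]
0.2000 ee [606.6 189.8 200.1] f [-0.96 -0.49  5.29]
0.1980 ee [606.6 189.8 198. ] f [-0.14  0.32  6.61]
0.1960 ee [606.6 189.8 196. ] f [ 0.69 -1.47  7.89]
0.1940 ee [606.6 189.8 194.1] f [-0.85 -0.92  8.01]
0.1920 ee [606.6 189.8 192.2] f [-1.9   0.03  8.4 ]
(0.192, array([-1.9 ,  0.03,  8.4 ])) 34.55 [-0.01  0.03 -0.01] 0.01783280453025387
```

The key is in the keyway and the spring engaged where predicted (4 → 8 N). Now the last 2 mm to collar contact.

```bash
python3 - <<'E'
from ins import *
f0=np.load("f0.npy");H=[.6065,.1898]
print(descend(H,np.radians(22.5),.192,.186,step=.0005,f0=f0,stop=14))
arm.sleep(.5);print(np.array(arm.current_force())-f0,arm.current_torque(),arm.current_width(),np.array(arm.current_ee_pos())*1e3,arm.current_t())
save("fw",arm.snapshot("wrist"));b=arm.snapshot("side");t=arm.snapshot("top")
p=proj(arm.get_calibration("side"),[*H,.18]).astype(int)
b=b[p[1]-50:p[1]+50,p[0]-65:p[0]+65][...,::-1];t=t[85:185,190:320][...,::-1]
cv2.imwrite("pics/v9.png",np.hstack([cv2.resize(x,(390,300),interpolation=cv2.INTER_CUBIC) for x in(b,t)]))
E
```

```text
0.1915 ee [606.6 189.8 191.8] f [-1.05  0.07  8.63]
0.1910 ee [606.6 189.8 191.3] f [-1.72 -0.33  9.42]
0.1905 ee [606.6 189.8 190.8] f [-0.03  1.12  9.78]
0.1900 ee [606.6 189.8 190.3] f [-0.74 -0.27 10.07]
0.1895 ee [606.6 189.8 189.9] f [-0.57 -0.93 10.58]
0.1890 ee [606.7 189.9 189.9] f [-2.78 -1.17 16.53]
(0.189, array([-2.78, -1.17, 16.53]))
[-2.95 -1.44 16.25] [-0.14  0.58  0.03] 0.018054739913698582 [606.68 189.85 189.92] 36.55
```

View pics/v9.png

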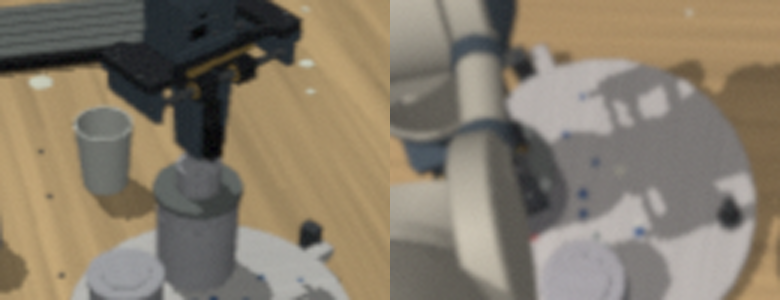

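The collar is down on the hub: a hard rise from 10.6 to 16.5 N at TCP z 0.1899, against a predicted 0.190. The lug is still at the bracket. I'll press 0.4 mm more for margin on the collar force, then hand in.

```bash
python3 - <<'E'
from ins import *
f0=np.load("f0.npy")
arm.move_l([.6065,.1898,.1886],feed=.02);arm.sleep(.6)
f=[(np.array(arm.current_force())-f0).round(1)];arm.sleep(.5);f.append((np.array(arm.current_force())-f0).round(1))
print(f,arm.current_width(),np.array(arm.current_ee_pos())*1e3,arm.current_t())
if f[1][2]>15 and arm.current_width()>.016: arm.sign_off();print("signed")
E
```

```text
[array([-4.6, -2.4, 21.4]), array([-5. , -2.1, 21.1])] 0.01760761367558886 [606.7  189.85 189.88] 38.05
the job is handed in; nothing more can be done
signed
```

I turned the carousel to its index stop, fitted the keyed shaft in the hub, and handed the job in at 38.1 s while still gripping and pressing it home.

- **Carousel:** I pushed the post about 0.84 rad counterclockwise until the force jumped. The top view afterwards showed the lug flush against the bracket, and it was still there in the last picture. I have no direct reading of the platter angle.
- **Shaft:** The tip went into the bore with no sideways resistance, and the key found the keyway at about 22.5° without any searching. The spring engaged 30 mm down, and the collar made a hard stop at TCP z 0.1899 m (predicted 0.190 m).
- **Last check before hand-in:** The push was steady at about 21 N. I estimate about 10 N of that is the spring and the rest the collar. The gripper read 17.6 mm on the 18 mm handle, and the TCP was within 0.2 mm of the measured hub axis.
- **Disagreements:**
  - The post's height from two wrist views came out at 52 mm instead of 98 mm, because the post's side and shadow were included. I used only its horizontal position.
  - The sweep showed almost none of the expected 4 to 6 N of friction until the stop, where there was also an unexplained 17 N upward force.
- **Bystanders:** The moves were planned clear of them, but I did not re-measure where they stand.

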